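Level the counting scale, zero it and load a parts box

TASK

Level the parts-counting scale with its pan empty by turning the two black screw knobs at its front corners until the bubble of the round vial sits inside the black ring, then press the green zero key fully down once it is level. After that set the small blue parts box gently in the middle of the steel pan, keep it upright, and leave the black parts box where it is.

Things in the scene. Friction and masses are not known exactly. Their poses are not given: they have to be found in the camera images.
- scale: White bench scale, 240 mm deep, 220 mm wide, on three feet: a fixed one under the rear, a foot screw at each front corner. Fixed on the bench. Origin on the bench under its middle; its x axis runs from its front (display) to its rear, y to its left, z up. The bubble runs to the higher side. Housing top 58 mm above the bench.
- screw_left_knob (a point): Centre of the left foot screw's fluted black knob: 44 mm across, 26 mm tall, top 98 mm up, free all round, at (-80, +150, 85) mm from the scale's origin. It only turns (0.06 N m) and stays put. Clockwise from above raises this corner: each rad moves the bubble 4.0 mm to -x and 4.5 mm to +y of the scale; back reverses. Starts 1.0 to 1.9 rad too far clockwise; stops far off.
- screw_right_knob (a point): The same knob on the right foot screw, at (-80, -150, 85) mm from the scale's origin. Clockwise from above raises this corner: each rad moves the bubble 4.0 mm to -x and 4.5 mm to -y of the scale; back reverses. Starts up to 1.9 rad off, either way. Both knobs' turns add.
- vial_center (a point): Centre of the round bull's-eye vial on the left of the scale's front panel: bright yellow-green disc 55 mm across in an aluminium bezel 64 mm across, with a thin black ring 25 mm across (inside) round its middle. At (-83, +66, 63) mm in the scale's frame.
- bubble_center (a point): Centre of the pale bubble (16 mm across) that floats in the vial; it lags about half a second behind a turn of a screw. The scale is level when this point lies over vial_center.
- pan_center (a point): Middle of the top face of the flat rectangular grey steel pan, 150 mm deep (x of the scale) and 190 mm wide (y of the scale), 68 mm above the bench, at (+40, 0) mm in the scale's frame.
- zero_key_top (a point): Middle of the top of the round green zero key, 24 mm across, on the right of the front panel at (-83, -79) mm in the scale's frame, its top 66 mm above the bench; it is pressed straight down.
- zero_key (a joint): Travel of the zero key in m: 0 is up, 0.005 fully down (a 4 N spring; it comes back up by itself).
- blue_box_center (a point): Centre, half-way up, of the small blue card box of parts (0.18 to 0.35 kg): 54 mm along its own x, 70 mm along its own y, 43 mm tall; above 22 mm from its underside it steps in to 48 x 64 mm. Open top, stands on the bench to the left or right of the scale, its place swapped at random with the black box.
- black_box_center (a point): Centre, half-way up, of the long low black card box of parts, 51 x 121 x 40 mm, that stands on the other side of the scale and must stay where it is.
Not all that is in view belongs to the job. Leave any turquoise look-alike of the part that bears blue_box_center alone.

How it is judged:
By the outcome, as a careful person would: the job done as asked, in the order asked, and still so for the second after the job is handed in, with the robot touching nothing.
It also fails if it takes over 61 s, if anything falls off the work surface, if the arm or the gripper's body presses on something with over 40 N, if the wrist force passes 120 N, or if a joint passes its speed limit or range.

ROBOT

A 6-joint arm with a two-finger parallel gripper is mounted at the origin on a cart in front of the work surface, level with it; the furniture and walls round the work are solid. World frame = base frame: x ahead of the robot, y to its left, z up, the work surface at z = 0. Lengths are in m, angles in rad, forces in N, time in s.
With the tool pointing down it reaches from about 0.3 to 0.775 m from the base axis. Payload 14.6 kg.
Tool frame: the origin (TCP) lies at the very end of the fingers, on their centre line; the grasp point (between the pads) lies 19 mm behind it; z points along the fingers, y is the line along which they close (so a half turn about z gives the same grasp; the last joint's range is limited). The gripper opens to 94 mm and grips with 3 to 60 N. Pads are 16 mm wide; open, the fingers measure 119 mm over their backs; the gripper's body (75 mm by 177 mm) begins 78 mm behind the grasp point.
Start: joints at [-1.225, 0.3, 1.521, -0, 1.321, -0.067], TCP at [0.221, -0.504, 0.168] pointing down, gripper open.
Joint ranges: [-3.03, 3.03], [-0.79, 2.21], [0.23, 2.52], [-1.04, 4.18], [0, 3.07], [-2.55, 2.55]. Speed limits (rad/s): [2.22, 2.22, 2.57, 3.14, 3.14, 3.14].

INTERFACE

Orientations are given as [roll, pitch, yaw] about the fixed x, y, z axes, in that order (R = Rz(yaw) Ry(pitch) Rx(roll)).
In Python, from station import telemetry, cams, hand_in, nets gives the robot as it stands.
- The arm moves only by the tool move_arm, never from a script. Its argument "increments" is a list of rows, each a list of 4 numbers: the shift along the tool's x, y, z in m, then the turn about the tool's z in rad. In form: [[tx, ty, tz, roll], ...]. A call has 1 to 20 rows; each row shifts and turns the commanded pose from where the row before left it, along the tool's axes as they then stand; what a row does not reach is not made up. A row lasts 1/8 s, in which the tool goes at most 62.5 mm and 10.7 degrees, less where a joint would pass 70% of its speed; a pose out of reach is approached as far as the arm can. A call is refused whole if a number of a shift passes 0.0625 or a number of a turn 0.188, either way. A call with a gripper value outside its range is refused whole. "grip" is the opening, from 0 (shut) to 1 (fully open), set as the call begins (left out, the last holds). The fingers move at their own pace and stop on an object; "force" is the grip in N (left out, the last holds). Time passes only in rows, so rows that do not move let the fingers close. It gives the time, the measured TCP pose, the force, the opening and the grip force at its end, in the units of the state.
- telemetry.get_obs(): the state, without advancing time (a new reading comes with each control period).
- cams.camera(name): name is "scene" or "top"; returns the picture (384x512x3 uint8, blue, green, red); there is no depth.
- cams.camera_model(name): a dict with "intrinsics" (3x3 intrinsics, pixels), "xyz" and "attitude" of the camera in the world. Camera axes: x right, y up, looking along -z (the intrinsics and any distortion apply to the point x, -y, -z); pixel columns grow to the right and rows downward; lengths in m; the calibration is good to about 2 mm. A picture is of the moment at which its call begins. camera_model takes no time and is no camera call.
- hand_in(): hands the job in; it is judged then, once.
Trained networks look in the newest picture that a camera, given by its name, has taken for a name from the list of things; names that differ only in an ending like _2 or _b are one class to them, and where a whole thing is asked for, a point or a joint stands for the part that bears it (a point fixed in the world has none). Each returns a list of dicts, best first, with "conf" (0 to 1); they miss things now and then, are a little off and sometimes report something else, mostly with a low value. They report only what shows in the picture. A call takes as long as a camera call. They do not tell look-alikes from the thing itself.
- nets.search_frame(camera, query): "extent" ([left, top, right, bottom] in pixels, round what is visible of it).
- nets.mark_of(camera, query): "centre" ([column, row] in pixels: a listed point, or the origin of a listed thing).
The state is a dict: "time_s": time; "qpos": joint angles; "joint_vel": joint speeds; "tau": joint torques, N m; "ee_pos": TCP position; "eef_rot": TCP orientation; "force": force on the tool from outside, world axes, zero at the start; "moment": the same for the moment, N m; "grip_width": finger opening in m; "grip_force": force on a finger pad.
Only numpy, scipy, OpenCV 4.12 (cv2) and the standard library are available. Lean on these libraries where they do the work, as an engineer would, in place of code of your own. Each camera call takes 0.05 s, during which the arm holds its last target. There are 200 camera calls.

## Working session

There is one attempt and no reset: what is moved stays moved. The work goes in short steps, Python scripts to look and compute and a tool call to move; the robot and the scene stay as the last step left them, time stands still between calls to the robot, and variables do not carry over. Pictures are saved under pics/ and viewed, at most 10 in all, crops included, and the job is handed in when it is done.

Besides the shell and the picture viewer there is one more tool, called after "Emit:" as name(argument=value, ...), one argument or row to a line, values as JSON. move_arm: Moves the arm, as the interface text tells. Its arguments: {"type":"object","properties":{"increments":{"type":"array"},"grip":{"type":"number"},"force":{"type":"number"}},"required":["increments"]}

```bash
mkdir -p pics
cat > h.py <<'E'
import numpy as np, cv2
from station import telemetry, cams, hand_in, nets
from scipy.spatial.transform import Rotation as R
def cam(n):
    m=cams.camera_model(n); return m
def rot(m):
    a=np.array(m["attitude"],float)
    return a if a.shape==(3,3) else R.from_euler('xyz',a).as_matrix() if a.size==3 else None
def ray(n,px):
    m=cam(n);K=np.array(m["intrinsics"]);d=np.linalg.inv(K)@[px[0],px[1],1]
    return np.array(m["xyz"]),rot(m)@[d[0],-d[1],-d[2]]
def at_z(n,px,z):
    o,d=ray(n,px);return o+d*(z-o[2])/d[2]
def proj(n,p):
    m=cam(n);c=rot(m).T@(np.array(p)-m["xyz"]);q=np.array(m["intrinsics"])@[c[0],-c[1],-c[2]]
    return q[:2]/q[2]
E
python3 - <<'E'
from h import *
for n in("scene","top"):
    im=cams.camera(n);cv2.imwrite(f"pics/{n}0.png",im);print(n,cam(n))
    for q,z in(("screw_left_knob",.085),("screw_right_knob",.085),("vial_center",.063),("bubble_center",.063),("zero_key_top",.066),("pan_center",.068),("blue_box_center",.0215),("black_box_center",.02)):
        for r in nets.mark_of(n,q)[:3]: print(n,q,round(r["conf"],2),np.round(r["centre"],1),at_z(n,r["centre"],z).round(4))
print(telemetry.get_obs())
E
```

```text
scene {'intrinsics': array([[495.41001569,   0.        , 258.57230932],
       [  0.        , 495.41001569, 192.51208049],
       [  0.        ,   0.        ,   1.        ]]), 'xyz': array([-0.68628134,  0.78508051,  0.69969992]), 'attitude': array([ 1.1560377 ,  0.01094148, -2.17314455])}
scene screw_left_knob 0.54 [221.2 206.6] [0.4481 0.1447 0.085 ]
scene vial_center 0.76 [241.5 200.4] [0.4905 0.0482 0.063 ]
scene zero_key_top 0.44 [273.3 183.8] [ 0.534  -0.1046  0.066 ]
scene pan_center 0.82 [231.4 185.5] [0.5991 0.0176 0.068 ]
scene blue_box_center 0.96 [152.  236.5] [0.5094 0.3394 0.0215]
scene blue_box_center 0.8 [241.5 234.7] [0.37   0.1268 0.0215]
top {'intrinsics': array([[394.94765455,   0.        , 251.7577742 ],
       [  0.        , 394.94765455, 186.69548536],
       [  0.        ,   0.        ,   1.        ]]), 'xyz': array([0.33380595, 0.01468579, 1.47887837]), 'attitude': array([ 0.11910632, -0.02587691, -1.54904421])}
top screw_left_knob 0.52 [205.7 194.8] [0.4685 0.1445 0.085 ]
top screw_right_knob 0.51 [291.5 179.9] [ 0.5294 -0.1592  0.085 ]
top vial_center 0.88 
[... 372 characters left out ...]
88.3] [ 0.5121 -0.377   0.02  ]
{'time_s': 0.9, 'qpos': array([-1.22462151e+00,  2.99863501e-01,  1.52099603e+00,  4.65351871e-06,
        1.32070836e+00, -6.65731932e-02]), 'joint_vel': array([ 0.00059613, -0.00167982,  0.00117428,  0.00074177, -0.00048791,
       -0.0012155 ]), 'tau': array([ 1.94933295e-03, -5.31653237e+01, -3.52920949e+01,  7.09031057e-02,
        2.11407035e-02,  4.27073007e-05]), 'ee_pos': array([ 0.22062954, -0.5037985 ,  0.16846729]), 'eef_rot': array([ 3.14156764e+00, -2.85102237e-06,  4.12746857e-01]), 'force': array([-0.03276436,  0.06726956, -0.92309153]), 'moment': array([0.00827927, 0.01042514, 0.02500019]), 'grip_force': 0.0, 'grip_width': 0.09349994936413297}
```

Run:
```python
import cv2,numpy as np
a=cv2.imread("pics/scene0.png")[120:300,90:390];b=cv2.imread("pics/top0.png")[110:230,120:420]
cv2.imwrite("pics/v1.png",np.vstack([cv2.resize(a,(600,360)),cv2.resize(b,(600,240),interpolation=3)]))
```

```text
(no output)
```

View pics/v1.png

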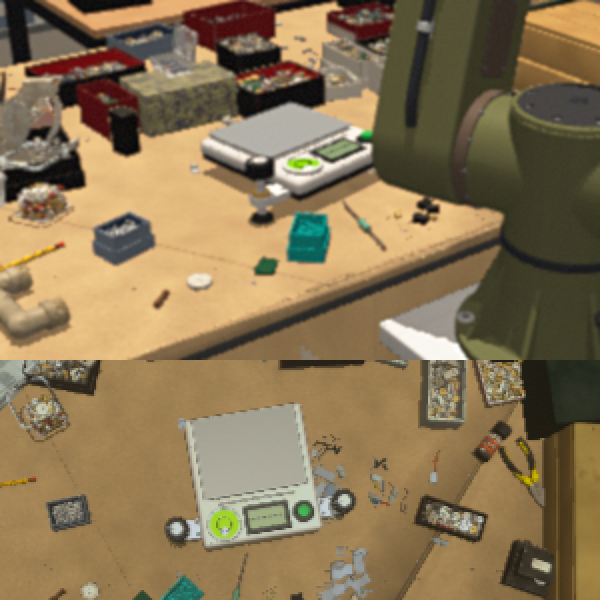

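```bash
cat >> h.py <<'E'
def blob(im,lo,hi,box,s=6):
    x0,y0,x1,y1=box;c=cv2.resize(im[y0:y1,x0:x1],None,fx=s,fy=s,interpolation=cv2.INTER_CUBIC)
    m=cv2.inRange(cv2.cvtColor(c,cv2.COLOR_BGR2HSV),np.array(lo),np.array(hi))
    cs=cv2.findContours(m,0,2)[0]
    if not cs: return None
    h=cv2.convexHull(max(cs,key=cv2.contourArea));M=cv2.moments(h)
    return np.array([M["m10"]/M["m00"],M["m01"]/M["m00"]])/s+[x0,y0]-.5+.5/s, cv2.contourArea(h)/s/s
E
python3 - <<'E'
from h import *
S=cv2.imread("pics/scene0.png");T=cv2.imread("pics/top0.png")
for n,im,vb,kb,bb in(("scene",S,(225,185,260,215),(262,172,285,195),(130,220,175,258)),("top",T,(218,178,248,206),(262,176,282,196),(138,172,170,200))):
    v=blob(im,(28,90,90),(48,255,255),vb);k=blob(im,(50,110,40),(80,255,255),kb)
    print(n,v,at_z(n,v[0],.063),k,at_z(n,k[0],.066) if k else 0)
def cr(im,b,w):
    x0,y0,x1,y1=b;c=im[y0:y1,x0:x1];return cv2.resize(c,(w,300),interpolation=cv2.INTER_CUBIC)
cv2.imwrite("pics/v2.png",np.vstack([np.hstack([cr(S,(215,180,255,215),340),cr(S,(125,210,175,260),340)]),np.hstack([cr(T,(196,170,246,214),340),cr(T,(135,165,175,205),340)])]))
E
```

```text
scene (array([240.90499768, 201.33649465]), 66.38888888888889) [0.48575833 0.05344449 0.063     ] (array([272.94287037, 187.5683642 ]), 25.0) [ 0.50909347 -0.08503612  0.066     ]
top (array([231.7066576 , 191.54050794]), 170.13888888888889) [0.48469607 0.05357271 0.063     ] (array([271.48454884, 184.76396853]), 31.48611111111111) [ 0.51249411 -0.08927719  0.066     ]
```

View pics/v2.png

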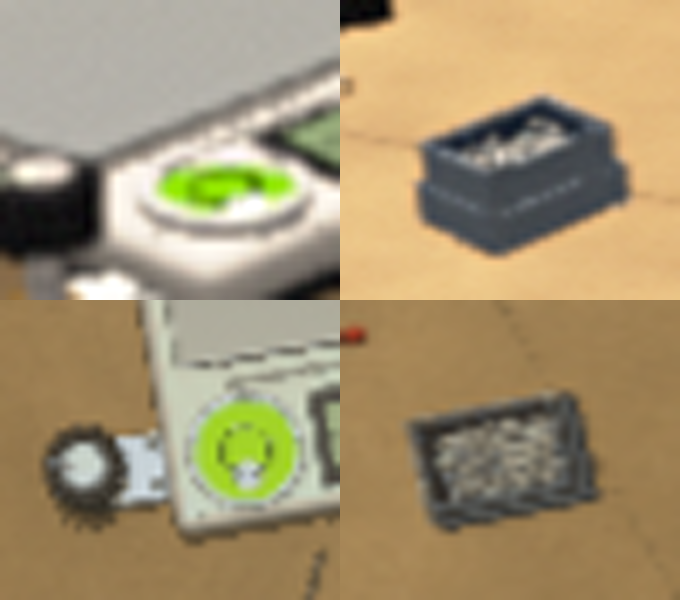

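```bash
cat >> h.py <<'E'
import json
def W(p,sc):
    c,s=np.cos(sc[2]),np.sin(sc[2]);return np.array([sc[0]+c*p[0]-s*p[1],sc[1]+s*p[0]+c*p[1],p[2]])
def bubble(im,n,vc,sc,r=.026):
    # whitish low-saturation centroid inside the vial disc, scale frame mm from vial centre
    s=8;u=proj(n,W(vc,sc));x0,y0=(u-14).astype(int)
    c=cv2.resize(im[y0:y0+30,x0:x0+30],None,fx=s,fy=s,interpolation=cv2.INTER_CUBIC)
    hs=cv2.cvtColor(c,cv2.COLOR_BGR2HSV).astype(float)
    e=[(proj(n,W(np.add(vc,[r*np.cos(t),r*np.sin(t),0]),sc))-[x0,y0]+.5)*s for t in np.linspace(0,6.28,40)]
    m=np.zeros(c.shape[:2],np.uint8);cv2.fillPoly(m,[np.int32(e)],1)
    w=m*np.clip(150-hs[...,1],0,80)*(hs[...,2]>110)
    if w.sum()==0:return None
    ys,xs=np.mgrid[:c.shape[0],:c.shape[1]]
    px=np.array([(w*xs).sum(),(w*ys).sum()])/w.sum()/s+[x0,y0]-.5+.5/s
    p=at_z(n,px,vc[2])-W(vc,sc);cs,sn=np.cos(sc[2]),np.sin(sc[2])
    return np.array([cs*p[0]+sn*p[1],-sn*p[0]+cs*p[1]])*1e3,int((w>0).sum())
def go(x,y,z=None,yaw=None):
    o=telemetry.get_obs();p=o["ee_pos"];a=o["eef_rot"][2];d=np.array([x,y])-p[:2]
    print("t",round(o["time_s"],2),"at",p.round(4),"yaw",round(a,3),"q6",round(o["qpos"][5],2),"| tool dx,dy,dz:",(d@[np.cos(a),np.sin(a)]).round(4),(d@[np.sin(a),-np.cos(a)]).round(4),None if z is None else (p[2]-z).round(4),"roll",None if yaw is None else round(a-yaw,3))
VC=[-.083,.066,.063]
try: SC=json.load(open("sc.json"))
except Exception: SC=None
E
python3 - <<'E'
from h import *
from scipy.optimize import least_squares
obs=[("scene",VC,(240.9,201.34)),("top",VC,(231.71,191.54)),("scene",[-.083,-.079,.066],(272.94,187.57)),("top",[-.083,-.079,.066],(271.48,184.76)),("top",[-.08,.15,.09],(208.3,194.6)),("top",[-.08,-.15,.09],(292,180)),("scene",[.04,0,.068],(231.4,185.5)),("top",[.04,0,.068],(243.9,154.9))]
f=lambda s:np.concatenate([proj(n,W(p,s))-u for n,p,u in obs])
r=least_squares(f,[.58,0,.18],loss="soft_l1");sc=r.x;print(sc,f(sc).reshape(-1,2).round(1))
json.dump(list(sc),open("sc.json","w"))
for n in("scene","top"):print(n,bubble(cv2.imread(f"pics/{n}0.png"),n,VC,sc))
for k in([-.08,.15,.085],[-.08,-.15,.085],[.04,0,.068],[-.083,-.079,.066]):print(W(k,sc).round(4))
T=cv2.imread("pics/top0.png")
x,y,_=W([-.08,-.15,.085],sc);go(x,y,.075,0)
print(proj("top",[.5094,.3394,.0215]),nets.search_frame("top","blue_box_center")[:2])
E
```

```text
[0.57806304 0.00429828 0.1948691 ] [[ 0.5  0.2]
 [ 0.2  0.2]
 [ 0.5 -0.6]
 [ 0.   0.2]
 [-0.3 -0.5]
 [-0.6 -0.1]
 [-1.4 -2.1]
 [ 0.2  0.5]]
scene (array([-5.64356149,  0.8712659 ]), 3298)
top (array([-12.48412101,   0.25327067]), 2262)
[0.4705 0.136  0.085 ]
[ 0.5286 -0.1584  0.085 ]
[0.6173 0.012  0.068 ]
[ 0.5119 -0.0893  0.066 ]
t 0.9 at [ 0.2206 -0.5038  0.1685] yaw 0.413 q6 -0.07 | tool dx,dy,dz: 0.4207 -0.1929 0.0935 roll 0.413
[154.80282302 184.20874751] [{'extent': [200.3, 219.7, 221.5, 238.8], 'conf': 0.64}, {'extent': [144.3, 177.4, 162.9, 197.5], 'conf': 0.53}]
```

Emit:
move_arm(
  increments=[
    [0.02,-0.009,0,0],
    [0.0385,-0.0175,0,0],
    [0.0385,-0.0175,0,0],
    [0.0385,-0.0175,0,0],
    [0.0385,-0.0175,0,0],
    [0.0385,-0.0175,0,0],
    [0.0385,-0.0175,0,0],
    [0.0385,-0.0175,0,0],
    [0.0385,-0.0175,0,0],
    [0.0385,-0.0175,0,0],
    [0.0385,-0.0175,0,0],
    [0.0157,-0.0089,0,0],
    [0,0,0.0,0.138],
    [0,0,0,0.138],
    [0,0,0,0.137],
    [0,0,0,0],
  ],
  grip=1,
)

```text
time_s: 2.95
ee_pos: [0.5283, -0.1582, 0.1685]
eef_rot: [3.142, 0.0, 0.0]
force: [0.4, 0.1, 0.2]
grip_width: 0.0941
grip_force: 0.0
```

Run:
```python
from h import *
x,y,_=W([-.08,-.15,.085],SC);go(x,y,.075,0)
a=cams.camera("scene");cams.camera("top")
for n in("scene","top"):
  for r in nets.mark_of(n,"screw_right_knob")[:2]:print(n,r["conf"],at_z(n,r["centre"],.085))
print(bubble(cams.camera("top"),"top",VC,SC))
cv2.imwrite("pics/v3.png",np.hstack([cv2.resize(a[120:240,180:340],(400,300)),cv2.resize(cams.camera("top")[120:240,180:340],(400,300))]))
```

```text
t 2.95 at [ 0.5283 -0.1582  0.1685] yaw 0.0 q6 1.21 | tool dx,dy,dz: 0.0003 0.0001 0.0935 roll 0.0
(array([-12.48556158,   0.26778389]), 2237)
```

View pics/v3.png

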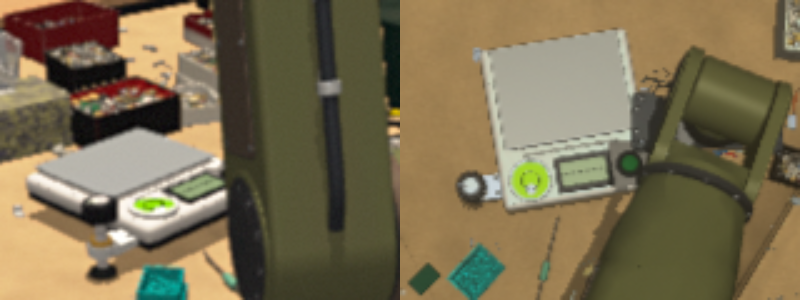

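Emit:
move_arm(
  increments=[
    [0,0,0.02,0],
    [0,0,0.03,0],
    [0,0,0.025,0],
    [0,0,0.017,0],
    [0,0,0,0],
  ],
)

```text
time_s: 3.88
ee_pos: [0.5282, -0.1582, 0.0757]
eef_rot: [-3.141, 0.002, 0.0]
force: [-0.6, 0.5, 0.3]
grip_width: 0.094
grip_force: 0.0
```

Emit:
move_arm(
  increments=[
    [0,0,0,0],
    [0,0,0,0],
    [0,0,0,0],
    [0,0,0,0],
    [0,0,0,0],
    [0,0,0,0],
  ],
  grip=0,
  force=12,
)

```text
time_s: 4.62
ee_pos: [0.5286, -0.1583, 0.0765]
eef_rot: [3.142, 0.0, -0.0]
force: [0.3, 0.3, 0.6]
grip_width: 0.0373
grip_force: 0.0
```

Emit:
move_arm(
  increments=[
    [0,0,0,0],
    [0,0,0,0],
  ],
)

```text
time_s: 4.88
ee_pos: [0.5286, -0.1583, 0.0764]
eef_rot: [-3.142, 0.0, -0.0]
force: [-0.2, -0.3, 0.2]
grip_width: 0.0175
grip_force: 0.0
```

Run:
```python
from h import *
print(telemetry.get_obs())
a=cams.camera("scene")
cv2.imwrite("pics/v4.png",np.hstack([cv2.resize(a[140:240,220:340],(400,300)),cv2.resize(cams.camera("top")[130:230,210:330],(400,300))]))
```

```text
{'time_s': 4.875, 'qpos': array([-3.57383518e-01,  3.96115663e-01,  1.61694482e+00,  2.77705940e-05,
        1.12859308e+00,  1.21361143e+00]), 'joint_vel': array([ 0.00043775,  0.00019323,  0.00084412, -0.00030038, -0.00099259,
        0.00107883]), 'tau': array([-7.71874456e-04, -5.56754029e+01, -3.23314691e+01,  3.70248081e-02,
       -6.34012744e-02,  5.14920134e-05]), 'ee_pos': array([ 0.52860997, -0.15831602,  0.07642885]), 'eef_rot': array([-3.14154784e+00,  4.82942893e-05, -2.10504761e-04]), 'force': array([-0.23310821, -0.32220729,  0.23350686]), 'moment': array([ 0.02984262,  0.02313468, -0.0136817 ]), 'grip_force': 0.0, 'grip_width': 0.01753693162557271}
```

View pics/v4.png

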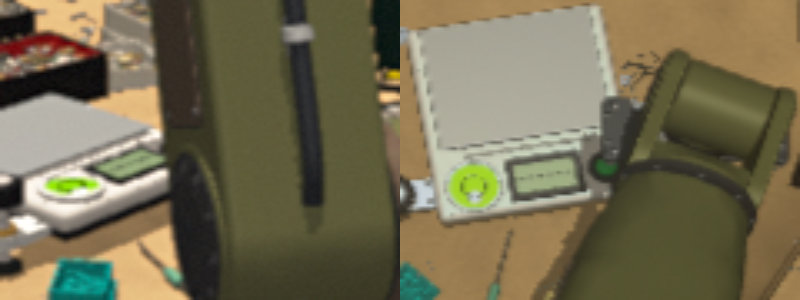

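Run:
```python
from h import *
print("body end",proj("top",[.5286,-.07,.18]),proj("top",[.5286,-.07,.25]))
for z in(.072,.085,.098):print(z,[proj(n,W([-.08,.15,z],SC)).round(1) for n in("scene","top")],[proj(n,W([-.08,-.15,z],SC)).round(1) for n in("scene","top")])
S=cv2.imread("pics/scene0.png");T=cv2.imread("pics/top0.png")
a=cv2.resize(S[185:225,200:240],(300,300),interpolation=3)
b=cv2.resize(T[160:200,270:310],(300,300),interpolation=3)
cv2.imwrite("pics/v5.png",np.hstack([a,b]))
```

```text
body end [268.36321737 175.58468238] [269.86452425 172.32680285]
0.072 [array([220.1, 207.2]), array([208.4, 194.7])] [array([287.2, 179. ]), array([290.8, 180.6])]
0.085 [array([219.9, 203.2]), array([208.1, 194.3])] [array([287.3, 175.4]), array([291.3, 180.1])]
0.098 [array([219.7, 199.2]), array([207.8, 193.9])] [array([287.3, 171.7]), array([291.7, 179.6])]
```

View pics/v5.png

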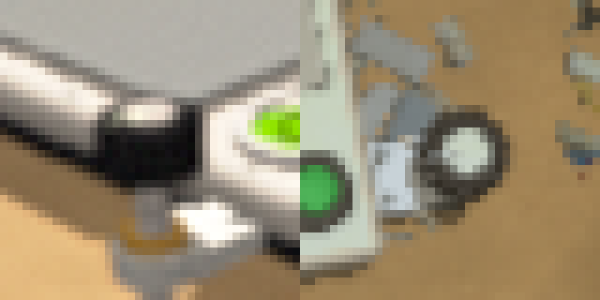

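Emit:
move_arm(
  increments=[
    [0,0,0,0],
    [0,0,0,0],
    [0,0,0,0],
    [0,0,0,0],
  ],
)

```text
time_s: 5.48
ee_pos: [0.5286, -0.1583, 0.0765]
eef_rot: [-3.142, -0.0, -0.0]
force: [0.3, 0.1, 0.4]
grip_width: 0.0008
grip_force: 0.0
```

Run:
```python
from h import *
o=[]
for n,b in(("top",(220,130,330,230)),("scene",(250,100,360,200))):
    im=cams.camera(n);x0,y0,x1,y1=b;s=3.6
    c=cv2.resize(im[y0:y1,x0:x1],None,fx=s,fy=s,interpolation=3)
    P=lambda p:tuple(int(v) for v in (proj(n,p)-[x0,y0]+.5)*s)
    x,y,z=telemetry.get_obs()["ee_pos"]
    q=[(x+a*.0375,y+b2*.0885) for a,b2 in((1,1),(1,-1),(-1,-1),(-1,1))]
    for zz,col in((z+.097,(0,0,255)),):
        cv2.polylines(c,[np.int32([P((u,v,zz)) for u,v in q])],True,col,1)
    cv2.line(c,P((x,y,z)),P((x,y,z+.1)),(255,0,255),1);cv2.circle(c,P((x,y,z)),3,(255,0,255),-1)
    o.append(c)
    print(n,"base",proj(n,[0,0,0]))
cv2.imwrite("pics/v6.png",np.hstack(o))
```

```text
top base [243.22924707 326.9812238 ]
scene base [367.77624837 287.29429588]
```

View pics/v6.png

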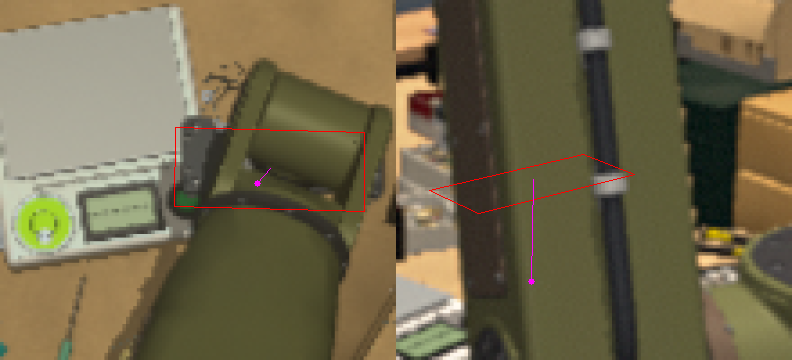

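Emit:
move_arm(
  increments=[
    [0,0,-0.03,0],
    [0,0,-0.04,0],
    [0,0,-0.022,0],
    [-0.0058,-0.0294,0,0],
    [-0.0058,-0.0294,0,0],
    [-0.0058,-0.0294,0,0],
    [-0.0058,-0.0294,0,0],
    [-0.0058,-0.0294,0,0],
    [-0.0058,-0.0294,0,0],
    [-0.0058,-0.0294,0,0],
    [-0.0058,-0.0294,0,0],
    [-0.0058,-0.0294,0,0],
    [-0.0058,-0.0294,0,0],
    [0,0,0,0],
    [0,0,0,0],
  ],
  grip=1,
)

```text
time_s: 7.45
ee_pos: [0.4708, 0.1353, 0.1685]
eef_rot: [3.141, -0.0, -0.0]
force: [-0.5, 0.0, 0.6]
grip_width: 0.0942
grip_force: 0.0
```

Run:
```python
from h import *
x,y,_=W([-.08,.15,.085],SC);go(x,y,.075,0)
o=[]
T=cams.camera("top")
for n,b in(("top",(170,120,280,220)),("scene",(160,120,270,220))):
    im=cams.camera(n);x0,y0,x1,y1=b;s=3.6
    c=cv2.resize(im[y0:y1,x0:x1],None,fx=s,fy=s,interpolation=3)
    P=lambda p:tuple(int(v) for v in (proj(n,p)-[x0,y0]+.5)*s)
    x,y,z=telemetry.get_obs()["ee_pos"]
    for d in(-.047,.047):cv2.line(c,P((x,y+d,z)),P((x,y+d,z+.097)),(255,0,255),1)
    o.append(c)
cv2.imwrite("pics/v7.png",np.hstack(o))
```

```text
t 7.45 at [0.4708 0.1353 0.1685] yaw -0.0 q6 1.78 | tool dx,dy,dz: -0.0002 -0.0007 0.0935 roll -0.0
```

View pics/v7.png

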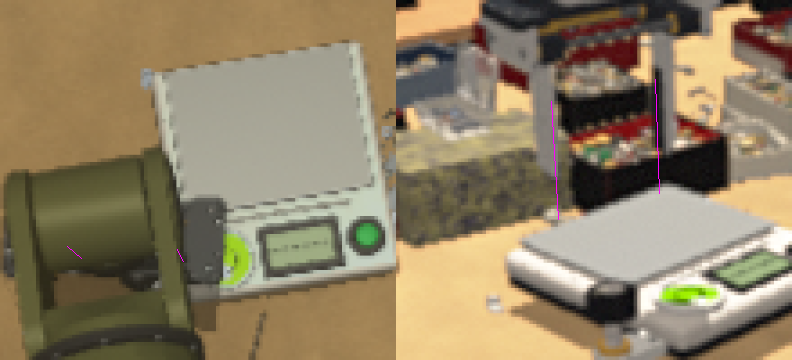

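Emit:
move_arm(
  increments=[
    [0,-0.0007,0.03,0],
    [0,0,0.035,0],
    [0,0,0.03,0],
    [0,0,0.014,0],
    [0,0,0.014,0],
    [0,0,0,0],
  ],
)

```text
time_s: 8.35
ee_pos: [0.4706, 0.1363, 0.0452]
eef_rot: [3.141, 0.001, -0.0]
force: [0.1, 0.5, 1.5]
grip_width: 0.0941
grip_force: 0.0
```

Emit:
move_arm(
  increments=[
    [0,0,0,0],
    [0,0,0,0],
    [0,0,0,0],
    [0,0,0,0],
    [0,0,0,0],
    [0,0,0,0],
    [0,0,0,0],
  ],
  grip=0,
  force=12,
)

```text
time_s: 9.22
ee_pos: [0.4707, 0.137, 0.0455]
eef_rot: [-3.141, -0.0, -0.0]
force: [-0.1, 4.7, 0.6]
grip_width: 0.0437
grip_force: 12.0
```

Emit:
move_arm(
  increments=[
    [0,-0.003,0,0],
    [0,0,0,-0.15],
    [0,0,0,-0.15],
    [0,0,0,-0.15],
    [0,0,0,-0.15],
    [0,0,0,-0.15],
    [0,0,0,-0.15],
    [0,0,0,-0.15],
    [0,0,0,-0.15],
    [0,0,0,-0.15],
    [0,0,0,-0.15],
    [0,0,0,0],
    [0,0,0,0],
    [0,0,0,0],
  ],
)

```text
time_s: 10.98
ee_pos: [0.4714, 0.1375, 0.0455]
eef_rot: [3.14, 0.003, 1.5]
force: [4.8, -15.0, 0.8]
grip_width: 0.0435
grip_force: 12.0
```

Run:
```python
from h import *
for n in("scene","top"):print(n,bubble(cams.camera(n),n,VC,SC))
x,y,_=W([-.08,.15,.085],SC);go(x,y,.075,0)
```

```text
scene (array([-3.62959592, -0.95759459]), 3582)
top (array([-8.1214444 , -5.01659983]), 2144)
t 11.07 at [0.4714 0.1375 0.0455] yaw 1.5 q6 0.28 | tool dx,dy,dz: -0.0016 -0.0007 -0.0295 roll 1.5
```

```bash
cat >> h.py <<'E'
def bub2(im,n):
    g=np.arange(-26,26.01,.5);N=len(g)
    X,Y=np.meshgrid(g,g)
    pts=np.array([proj(n,W([VC[0]+a/1e3,VC[1]+b/1e3,VC[2]],SC)) for a,b in zip(X.ravel(),Y.ravel())],np.float32).reshape(N,N,2)
    c=cv2.remap(im,pts[...,0],pts[...,1],cv2.INTER_CUBIC)
    s=255-cv2.cvtColor(c,cv2.COLOR_BGR2HSV)[...,1].astype(float)
    v=cv2.cvtColor(c,cv2.COLOR_BGR2HSV)[...,2]; s[v<100]=0   # ignore the dark ring
    s*=(np.hypot(X,Y)<25)
    k=(np.hypot(*np.meshgrid(np.arange(-24,25),np.arange(-24,25)))<16).astype(float);k/=k.sum()
    r=cv2.filter2D(s,-1,k,borderType=cv2.BORDER_CONSTANT);r[np.hypot(X,Y)>19]=0
    j=r>r.max()*.93
    return np.array([(X[j]*r[j]).sum(),(Y[j]*r[j]).sum()])/r[j].sum(),r.max().round(0),np.median(r[np.hypot(X,Y)<17]).round(0)
E
python3 - <<'E'
from h import *
for n in("scene","top"):
    print(n,bub2(cv2.imread(f"pics/{n}0.png"),n),bub2(cams.camera(n),n))
im=cams.camera("scene")
def tiles(n):
    u=proj(n,W(VC,SC));x0,y0=(u-14).astype(int);return cv2.resize(cams.camera(n)[y0:y0+28,x0:x0+28],(350,350),interpolation=3)
cv2.imwrite("pics/v8.png",np.hstack([tiles("scene"),tiles("top")]))
E
```

```text
Traceback (most recent call last):
  File "h.py", line 49, in bub2
    pts=np.array([proj(n,W([VC[0]+a/1e3,VC[1]+b/1e3,VC[2]],SC)) for a,b in zip(X.ravel(),Y.ravel())],np.float32).reshape(N,N,2)
                  ~~~~^^^^^^^^^^^^^^^^^^^^^^^^^^^^^^^^^^^^^^^^^
  File "h.py", line 15, in proj
    m=cam(n);c=rot(m).T@(np.array(p)-m["xyz"]);q=np.array(m["intrinsics"])@[c[0],-c[1],-c[2]]
  File "h.py", line 5, in cam
    m=cams.camera_model(n); return m
ValueError: time passes only in moves, steps and waits
```

Too many model calls in one script; cache the model.

```bash
sed -i 's/^def cam(n):/import functools\n@functools.lru_cache\ndef cam(n):/' h.py
python3 - <<'E'
from h import *
for n in("scene","top"):
    print(n,bub2(cv2.imread(f"pics/{n}0.png"),n),bub2(cams.camera(n),n))
def tiles(n):
    u=proj(n,W(VC,SC));x0,y0=(u-14).astype(int);return cv2.resize(cams.camera(n)[y0:y0+28,x0:x0+28],(350,350),interpolation=3)
cv2.imwrite("pics/v8.png",np.hstack([tiles("scene"),tiles("top")]))
print(telemetry.get_obs()["time_s"])
E
```

```text
scene (array([-15.64443751,   5.44666552]), np.float64(239.0), np.float64(48.0)) (array([-10.94961805,   0.66962794]), np.float64(228.0), np.float64(86.0))
top (array([-12.2505574 ,   1.50075317]), np.float64(213.0), np.float64(63.0)) (array([-6.80734076, -4.9996529 ]), np.float64(214.0), np.float64(69.0))
11.275
```

View pics/v8.png

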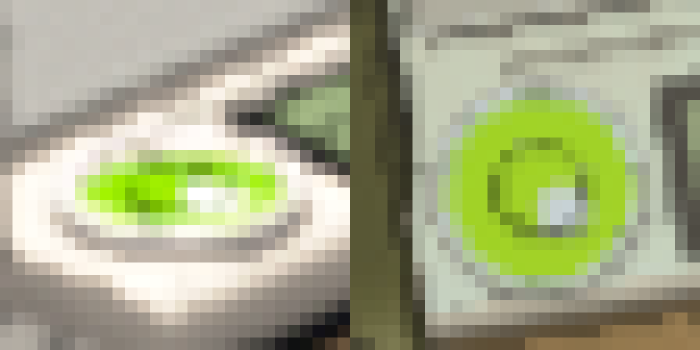

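Emit:
move_arm(
  increments=[
    [0,0,0,-0.135],
    [0,0,0,-0.135],
    [0,0,0,0],
    [0,0,0,0],
  ],
)

```text
time_s: 11.78
ee_pos: [0.4713, 0.1375, 0.0455]
eef_rot: [3.141, 0.003, 1.77]
force: [3.5, -15.9, -0.1]
grip_width: 0.0438
grip_force: 12.0
```

Emit:
move_arm(
  increments=[
    [0,0,0,0],
    [0,0,0,0],
    [0,0,0,0],
    [0,0,-0.03,0],
    [0,0,-0.035,0],
    [-0.02,0,0,0],
    [-0.035,0,0,0],
    [-0.035,0,0,0],
    [-0.035,0,0,0],
    [-0.035,0,0,0],
    [-0.035,0,0,0],
    [-0.035,0,0,0],
    [-0.035,0,0,0],
    [-0.03,0,0,0],
    [0,0,0,0],
    [0,0,0,0],
  ],
  grip=1,
)

```text
time_s: 13.78
ee_pos: [0.5288, -0.1491, 0.1103]
eef_rot: [-3.141, -0.0, 1.77]
force: [0.1, 0.4, 0.1]
grip_width: 0.0939
grip_force: 0.0
```

Run:
```python
from h import *
print(bub2(cams.camera("top"),"top"))
go(.5286,-.159,.045,0)
```

```text
(array([-5.65748501, -6.29888322]), np.float64(211.0), np.float64(68.0))
t 13.82 at [ 0.5289 -0.149   0.1104] yaw 1.77 q6 -0.54 | tool dx,dy,dz: -0.0098 -0.0023 0.0654 roll 1.77
```

Emit:
move_arm(
  increments=[
    [-0.0098,-0.0023,0.01,0],
    [0,0,0.02,0],
    [0,0,0.02,0],
    [0,0,0.015,0],
    [0,0,0,0],
  ],
)

```text
time_s: 14.45
ee_pos: [0.5281, -0.1597, 0.0443]
eef_rot: [-3.14, -0.001, 1.77]
force: [0.1, -0.6, 0.7]
grip_width: 0.094
grip_force: 0.0
```

Emit:
move_arm(
  increments=[
    [0,0,0,0],
    [0,0,0,0],
    [0,0,0,0],
    [0,0,0,0],
    [0,0,0,0],
    [0,0,0,0],
    [0,0,0,0],
  ],
  grip=0,
  force=12,
)

```text
time_s: 15.32
ee_pos: [0.529, -0.1598, 0.0455]
eef_rot: [3.141, 0.0, 1.77]
force: [5.3, 1.7, -1.2]
grip_width: 0.0436
grip_force: 12.0
```

Emit:
move_arm(
  increments=[
    [0,0,0,-0.14],
    [0,0,0,-0.14],
    [0,0,0,-0.14],
    [0,0,0,-0.14],
    [0,0,0,-0.14],
    [0,0,0,-0.14],
    [0,0,0,-0.14],
    [0,0,0,-0.14],
    [0,0,0,-0.14],
    [0,0,0,-0.14],
    [0,0,0,0],
    [0,0,0,0],
    [0,0,0,0],
    [0,0,0,0],
    [0,0,0,0],
    [0,0,0,0],
    [0,0,0,0],
  ],
)

```text
time_s: 17.45
ee_pos: [0.5294, -0.1576, 0.0455]
eef_rot: [3.138, 0.001, -3.113]
force: [8.4, 16.7, -0.4]
grip_width: 0.0436
grip_force: 12.0
```

Run:
```python
from h import *
print(bub2(cams.camera("top"),"top"))
x,y,_=W([-.083,-.079,.066],SC);go(x,y,.05,.195)
```

```text
(array([0.26680468, 0.09210451]), np.float64(215.0), np.float64(91.0))
t 17.5 at [ 0.5294 -0.1576  0.0455] yaw -3.113 q6 -1.96 | tool dx,dy,dz: 0.0155 0.0688 -0.0045 roll -3.308
```

Emit:
move_arm(
  increments=[
    [0,0,0,0],
    [0,0,0,0],
    [0,0,0,0],
    [0,0,-0.025,0],
    [0,0,-0.025,0],
    [0.0055,0.024,0,0],
    [0.0055,0.024,0,0],
    [0.0045,0.021,0,0],
    [0,0,0,0],
  ],
  grip=1,
)

```text
time_s: 18.62
ee_pos: [0.5107, -0.0897, 0.095]
eef_rot: [3.141, -0.001, -3.111]
force: [0.4, 1.0, 0.1]
grip_width: 0.0942
grip_force: 0.0
```

Emit:
move_arm(
  increments=[
    [0,0,0,0],
    [0,0,0,0],
    [0,0,0,0],
    [0,0,0,0],
    [0,0,0,0],
    [0,0,0,0],
    [0,0,0,0],
    [0,0,0,0],
    [0,0,0,0],
    [0,0,0,0],
  ],
  grip=0,
)

```text
time_s: 19.88
ee_pos: [0.5112, -0.0913, 0.0955]
eef_rot: [3.142, 0.0, -3.113]
force: [-0.3, 0.3, 0.3]
grip_width: 0.0006
grip_force: 0.0
```

Run:
```python
from h import *
im=cams.camera("top");print(bub2(im,"top"))
u=proj("top",W(VC,SC));x0,y0=(u-14).astype(int)
cv2.imwrite("pics/v9.png",np.hstack([cv2.resize(im[y0:y0+28,x0:x0+28],(350,350),interpolation=3),cv2.resize(cams.camera("scene")[100:240,180:320],(350,350),interpolation=3)]))
x,y,_=W([-.083,-.079,.066],SC);go(x,y,.03,.195)
o=telemetry.get_obs();print(o["grip_width"],o["force"])
```

```text
(array([0.26728659, 0.09228201]), np.float64(215.0), np.float64(90.0))
t 19.98 at [ 0.5112 -0.0913  0.0954] yaw -3.113 q6 -1.85 | tool dx,dy,dz: -0.0008 0.002 0.0654 roll -3.308
0.00019342153522126248 [ 0.02718415  0.50672748 -0.29175853]
```

View pics/v9.png

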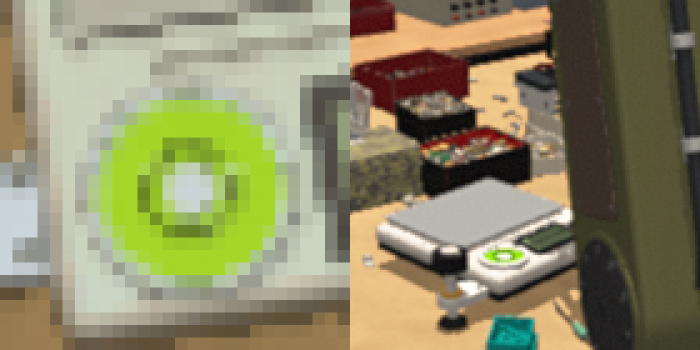

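Emit:
move_arm(
  increments=[
    [-0.0008,0.002,0.02,0],
    [0,0,0.025,0],
    [0,0,0.012,0],
    [0,0,0.003,0],
    [0,0,0.003,0],
    [0,0,0.002,0],
    [0,0,0,0],
  ],
)

```text
time_s: 20.85
ee_pos: [0.5124, -0.0894, 0.031]
eef_rot: [-3.141, 0.001, -3.113]
force: [0.7, -0.6, 2.5]
grip_width: 0.0004
grip_force: 1.2
```

Emit:
move_arm(
  increments=[
    [0,0,0.002,0],
    [0,0,0.002,0],
    [0,0,0,0],
  ],
)

```text
time_s: 21.22
ee_pos: [0.5126, -0.0895, 0.0279]
eef_rot: [-3.141, 0.001, -3.113]
force: [-4.7, 1.0, 18.2]
grip_width: 0.0007
grip_force: 9.3
```

Emit:
move_arm(
  increments=[
    [0,0,0.0015,0],
    [0,0,0.0015,0],
    [0,0,0,0],
  ],
)

```text
time_s: 21.6
ee_pos: [0.5129, -0.0896, 0.0271]
eef_rot: [-3.141, 0.003, -3.113]
force: [-16.6, 3.7, 47.9]
grip_width: 0.0004
grip_force: 23.8
```

Emit:
move_arm(
  increments=[
    [0,0,-0.01,0],
    [0,0,-0.03,0],
    [0,0,-0.04,0],
    [0,0,-0.02,0.176],
    [0,0,0,0.176],
    [0,0,0,0.176],
    [0,0,0,0.176],
    [0,0,0,0.176],
    [0,0,0,0.176],
    [0,0,0,0.176],
    [0,0,0,0.176],
    [0,0,0,0],
  ],
  grip=1,
)

```text
time_s: 23.1
ee_pos: [0.5118, -0.0892, 0.1232]
eef_rot: [-3.141, -0.0, 1.763]
force: [0.6, 0.0, 0.4]
grip_width: 0.094
grip_force: 0.0
```

Run:
```python
from h import *
from scipy.optimize import least_squares
T=cams.camera("top");S=cams.camera("scene");print(bub2(T,"top"))
c=np.array([[143.2,181],[162.3,177.3],[165.2,191.3],[146.8,195.4]])
P=np.array([at_z("top",p,.035)[:2] for p in c]);print(P.round(4),P.mean(0),np.linalg.norm(P-np.roll(P,1,0),axis=1))
e=P[0]-P[1]+P[3]-P[2];print("long axis",np.arctan2(e[1],e[0])-np.pi/2)
# silhouette centroid fits (dark/bluish vs wood)
def sil(im,b,s=6):
    x0,y0,x1,y1=b;q=cv2.resize(im[y0:y1,x0:x1],None,fx=s,fy=s,interpolation=3).astype(int)
    m=((q[...,2]-q[...,0])<25).astype(np.uint8)
    cs=max(cv2.findContours(m,0,2)[0],key=cv2.contourArea);h=cv2.convexHull(cs)
    return (h.reshape(-1,2)/s+[x0,y0]-.5+.5/s)
def box(p):
    a=np.array([[i*x,j*y,z] for x,y,z in((.027,.035,0),(.027,.035,.022),(.024,.032,.043)) for i in(-1,1) for j in(-1,1)])
    return np.array([W(v,p) for v in a])
obs=[(n,sil(im,b)) for n,im,b in(("scene",S,(128,212,176,260)),("top",T,(138,170,170,202)))]
def st(h):
    h=np.float32(h);M=cv2.moments(h);c=np.array([M["m10"],M["m01"]])/M["m00"];k=M["m00"]
    return np.array([*c,5*M["mu20"]/k**1.5*1,5*M["mu11"]/k**1.5,5*M["mu02"]/k**1.5]),k
for n,h in obs:print(n,st(h))
def f(p):
    r=[]
    for n,h in obs:
        g=cv2.convexHull(np.float32([proj(n,v) for v in box(p)])).reshape(-1,2)
        a,b=st(g),st(h);r.append((a[0]-b[0])*[1,1,20,20,20])
    return np.concatenate(r)
for y0 in(0,.2,.4):
    r=least_squares(f,[.515,.34,y0]);print(r.x.round(4),r.fun.round(2))
go(*r.x[:2],0,r.x[2]+1.571)
```

```text
(array([0.26695677, 0.09220667]), np.float64(215.0), np.float64(91.0))
[[0.5186 0.3792]
 [0.534  0.3103]
 [0.4826 0.2973]
 [0.4659 0.3633]] [0.50027393 0.3375402 ] [0.05497024 0.07060472 0.05302852 0.06810504]
long axis 0.23369560720114002
scene (array([151.17166627, 238.64188503,  12.52122649,  -1.70705521,
         7.69997241]), 579.6950107151642)
top (array([153.6874169 , 186.09892215,   9.31697228,  -0.74985304,
         5.67449395]), 314.36151462141424)
[0.515 0.34  0.   ] [-0.24 -2.33  9.92 16.59 -1.13  1.28 -3.09 15.79 16.74 -6.85]
[0.5224 0.3331 0.2   ] [ 0.95 -4.02 15.78  5.16 -2.79  3.3  -5.08  5.65  1.87  0.68]
[0.515 0.34  0.4  ] [-0.29 -2.3   9.52 -5.61  4.72  1.36 -3.19 -6.34 -7.75 11.09]
t 23.2 at [ 0.5118 -0.0893  0.1233] yaw 1.766 q6 -0.44 | tool dx,dy,dz: 0.4205 0.0864 0.1233 roll -0.205
```

Run:
```python
from h import *
from scipy.optimize import minimize
ms={"scene":np.array([151.17,238.64,12.521,-1.707,7.70]),"top":np.array([153.69,186.10,9.317,-.75,5.674])}
B=np.array([[i*x,j*y,z] for x,y,z in((.027,.035,0),(.027,.035,.022),(.024,.032,.043)) for i in(-1,1) for j in(-1,1)])
def res(p,n):
    g=cv2.convexHull(np.float32([proj(n,W(v,p)) for v in B]));M=cv2.moments(g);k=M["m00"]
    a=np.array([M["m10"]/k,M["m01"]/k,*[500*M[q]/k**1.5/100 for q in("mu20","mu11","mu02")]]);return (a-ms[n])*[1,1,1,1,1]
for ns in(("scene",),("top",),("scene","top")):
    r=minimize(lambda p:sum((res(p,n)**2).sum() for n in ns),[.503,.338,.22],method="Nelder-Mead",options=dict(xatol=1e-4,fatol=1e-4,initial_simplex=[[.503,.338,.22],[.513,.338,.22],[.503,.348,.22],[.503,.338,.3]]))
    print(ns,r.x.round(4),r.fun.round(2),[res(r.x,n).round(2) for n in ns])
go(*r.x[:2],0,r.x[2]+1.571)
```

```text
('scene',) [0.5022 0.3446 0.4357] 0.5 [array([ 0.01, -0.04,  0.41, -0.38,  0.43])]
('top',) [0.5031 0.3443 0.2618] 0.09 [array([ 0.  , -0.  ,  0.23, -0.14,  0.14])]
('scene', 'top') [0.5028 0.3444 0.3173] 0.89 [array([-0.01, -0.17,  0.8 , -0.11,  0.17]), array([-0.03,  0.07,  0.04, -0.28,  0.29])]
t 23.2 at [ 0.5118 -0.0893  0.1233] yaw 1.766 q6 -0.44 | tool dx,dy,dz: 0.4272 0.0753 0.1233 roll -0.122
```

Emit:
move_arm(
  increments=[
    [0.018,0.0032,0,0],
    [0.0356,0.0063,0,0],
    [0.0356,0.0063,0,0],
    [0.0356,0.0063,0,0],
    [0.0356,0.0063,0,0],
    [0.0356,0.0063,0,0],
    [0.0356,0.0063,0,0],
    [0.0356,0.0063,0,0],
    [0.0356,0.0063,0,0],
    [0.0356,0.0063,0,0],
    [0.0356,0.0063,0,0],
    [0.0356,0.0063,0,0],
    [0.0178,0.003,0,0],
    [0,0,0.02,-0.065],
    [0,0,0.03,0],
    [0,0,0.03,0],
    [0,0,0.02,0],
    [0,0,0,0],
    [0,0,0,0],
  ],
)

```text
time_s: 25.58
ee_pos: [0.5055, 0.345, 0.0246]
eef_rot: [3.14, -0.0, 1.827]
force: [0.1, 0.5, -0.3]
grip_width: 0.0939
grip_force: 0.0
```

Run:
```python
from h import *
go(.5028,.3444,-.006,1.83);print(telemetry.get_obs()["force"])
im=cams.camera("scene")
cv2.imwrite("pics/v10.png",cv2.resize(im[170:270,100:220],(720,600),interpolation=3))
```

```text
t 25.57 at [0.5055 0.345  0.0246] yaw 1.827 q6 0.28 | tool dx,dy,dz: 0.0001 -0.0028 0.0306 roll -0.003
[ 0.07162579  0.54050178 -0.30556235]
```

View pics/v10.png

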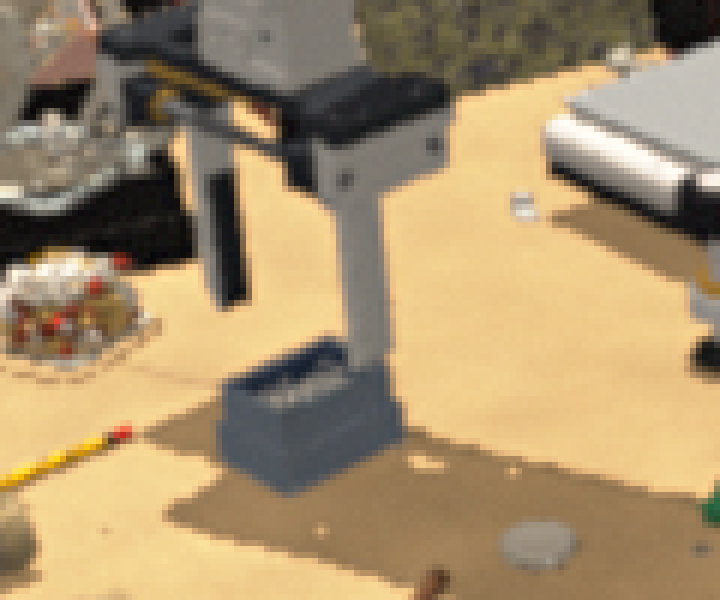

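Run:
```python
from h import *
x,y,z=.5055,.345,.0246
d=np.array([.967,.256])
for b in(.03,.035,.04):
  print(b,[proj("scene",[*(np.array([x,y])+s*d*.053),z+b]).round(1) for s in(1,-1)])
tips=np.array([[138.3,220.5],[161.3,230.5]])
# solve for tool centre x,y,z from both tip pixels
from scipy.optimize import least_squares
r=least_squares(lambda q:np.concatenate([proj("scene",[*(q[:2]+s*d*.053),q[2]])-t for s,t in zip((1,-1),tips)]),[x,y,z+.035]);print(r.x,r.fun)
print([proj("scene",W([-.027,j*.035,0],[.5028,.3444,.26])).round(1) for j in(1,-1)],proj("scene",[.5028,.3444,.043]))
```

```text
0.03 [array([138. , 221.7]), array([161.7, 233. ])]
0.035 [array([137.8, 220.2]), array([161.5, 231.4])]
0.04 [array([137.6, 218.6]), array([161.3, 229.7])]
[0.56165828 0.32359763 0.03012599] [ 0.16121511 -0.34271998 -0.15430504  0.32803014]
[array([148.1, 252.6]), array([167.8, 242.8])] [150.54004014 231.20088118]
```

Emit:
move_arm(
  increments=[
    [0,-0.0028,0.012,0],
    [0,0,0.012,0],
    [0,0,0.008,0],
    [0,0,0,0],
  ],
)

```text
time_s: 26.12
ee_pos: [0.5019, 0.3437, -0.0095]
eef_rot: [-3.14, 0.0, 1.827]
force: [0.3, -0.2, -0.3]
grip_width: 0.0938
grip_force: 0.0
```

Emit:
move_arm(
  increments=[
    [0,0,0,0],
    [0,0,0,0],
    [0,0,0,0],
    [0,0,0,0],
    [0,0,0,0],
    [0,0,0,0],
    [0,0,0,0],
  ],
  grip=0,
  force=12,
)

```text
time_s: 27.0
ee_pos: [0.5025, 0.3441, -0.0084]
eef_rot: [3.141, -0.0, 1.827]
force: [2.3, -0.1, 0.6]
grip_width: 0.0481
grip_force: 12.0
```

Emit:
move_arm(
  increments=[
    [0,0,-0.008,0],
    [0,0,-0.02,0],
    [0,0,-0.03,0],
    [0,0,-0.03,0],
    [0,0,-0.022,0],
    [0,0,-0.01,0],
    [0,0,0,0],
  ],
  force=15,
)

```text
time_s: 27.88
ee_pos: [0.5024, 0.344, 0.1121]
eef_rot: [3.141, -0.0, 1.827]
force: [-1.1, -0.3, -3.6]
grip_width: 0.0481
grip_force: 15.0
```

Emit:
move_arm(
  increments=[
    [-0.01,0.0008,0,0],
    [-0.02,0.0015,0,0],
    [-0.03,0.0023,0,0],
    [-0.03,0.0023,0,0],
    [-0.03,0.0023,0,0],
    [-0.03,0.0023,0,0],
    [-0.03,0.0023,0,0],
    [-0.03,0.0023,0,0],
    [-0.03,0.0023,0,0],
    [-0.03,0.0023,0,0],
    [-0.03,0.0023,0,0],
    [-0.025,0.0021,0,0],
    [-0.015,0.0021,0,0],
    [-0.0104,0.0011,0,0],
    [0,0,0,0],
    [0,0,0,0],
  ],
)

```text
time_s: 29.88
ee_pos: [0.6182, 0.0127, 0.1114]
eef_rot: [-3.142, -0.0, 1.827]
force: [-0.5, 0.2, -3.8]
grip_width: 0.0481
grip_force: 15.0
```

Run:
```python
from h import *
x,y,_=W([.04,0,.068],SC);go(x,y,-.0084+.068,1.83);print(telemetry.get_obs()["grip_width"])
im=cams.camera("top");cams.camera("scene")
for n,z in(("top",.0215+.12),("scene",.1415)):print([(r["conf"],at_z(n,r["centre"],z).round(3)) for r in nets.mark_of(n,"blue_box_center")[:2]])
```

```text
t 29.88 at [0.6182 0.0127 0.1114] yaw 1.827 q6 -0.3 | tool dx,dy,dz: -0.0004 -0.0011 0.0518 roll -0.003
0.04812664470547937
[(0.6, array([0.344, 0.119, 0.141]))]
[(0.92, array([0.177, 0.24 , 0.141])), (0.87, array([0.631, 0.003, 0.141]))]
```

Emit:
move_arm(
  increments=[
    [0,-0.001,0.015,0],
    [0,0,0.018,0],
    [0,0,0.01,0],
    [0,0,0.004,0],
    [0,0,0.002,0],
    [0,0,0,0],
  ],
)

```text
time_s: 30.82
ee_pos: [0.6176, 0.0119, 0.0627]
eef_rot: [3.141, 0.0, 1.827]
force: [-0.0, -1.4, -3.7]
grip_width: 0.0484
grip_force: 15.0
```

Emit:
move_arm(
  increments=[
    [0,0,0.001,0],
    [0,0,0.001,0],
    [0,0,0,0],
    [0,0,0,0],
  ],
)

```text
time_s: 31.32
ee_pos: [0.6174, 0.0119, 0.0605]
eef_rot: [3.142, -0.0, 1.827]
force: [-0.5, -0.6, -3.4]
grip_width: 0.0479
grip_force: 15.0
```

Emit:
move_arm(
  increments=[
    [0,0,0.0007,0],
    [0,0,0,0],
    [0,0,0,0],
  ],
)

```text
time_s: 31.7
ee_pos: [0.6174, 0.0119, 0.0597]
eef_rot: [-3.142, -0.0, 1.827]
force: [0.7, 0.4, -3.7]
grip_width: 0.0483
grip_force: 15.0
```

Emit:
move_arm(
  increments=[
    [0,0,0.0007,0],
    [0,0,0,0],
    [0,0,0,0],
  ],
)

```text
time_s: 32.08
ee_pos: [0.6175, 0.0119, 0.0595]
eef_rot: [3.141, 0.0, 1.827]
force: [-3.4, 1.0, 5.6]
grip_width: 0.0481
grip_force: 15.0
```

Emit:
move_arm(
  increments=[
    [0,0,-0.0004,0],
    [0,0,0,0],
    [0,0,0,0],
    [0,0,0,0],
    [0,0,0,0],
    [0,0,0,0],
    [0,0,-0.01,0],
    [0,0,-0.03,0],
    [0,0,-0.04,0],
    [0,0,-0.04,0],
    [-0.03,0,0,0],
    [-0.04,0,0,0],
    [-0.04,0,0,0],
    [-0.04,0,0,0],
    [-0.04,0,0,0],
    [-0.03,0,0,0],
    [0,0,0,0],
    [0,0,0,0],
  ],
  grip=1,
)

```text
time_s: 34.33
ee_pos: [0.6731, -0.2002, 0.1798]
eef_rot: [3.141, -0.0, 1.827]
force: [-0.6, -0.1, 0.1]
grip_width: 0.0945
grip_force: 0.0
```

Run:
```python
from h import *
im=cams.camera("top");S=cams.camera("scene");cv2.imwrite("pics/end_t.png",im);cv2.imwrite("pics/end_s.png",S)
print(bub2(im,"top"),telemetry.get_obs()["time_s"])
for n in("top","scene"):
  for q,z in(("blue_box_center",.0895),("black_box_center",.02),("pan_center",.068)):print(n,q,[(round(r["conf"],2),np.round(r["centre"]),at_z(n,r["centre"],z).round(3)) for r in nets.mark_of(n,q)[:2]])
h=cv2.cvtColor(im,cv2.COLOR_BGR2HSV);u=proj("top",W([.04,0,.1],SC)).astype(int)
d=cv2.absdiff(im,cv2.imread("pics/top0.png")).sum(2)[u[1]-20:u[1]+20,u[0]-20:u[0]+20]>60
ys,xs=np.nonzero(d);print("diff bbox",xs.min()+u[0]-20,xs.max()+u[0]-20,ys.min()+u[1]-20,ys.max()+u[1]-20,"centre",at_z("top",[xs.mean()+u[0]-20,ys.mean()+u[1]-20],.1),W([.04,0,.1],SC))
```

```text
(array([0.26734149, 0.09238453]), np.float64(215.0), np.float64(91.0)) 34.425
top blue_box_center [(0.89, array([246., 155.]), array([0.615, 0.006, 0.089]))]
top black_box_center [(0.65, array([348., 190.]), array([ 0.506, -0.379,  0.02 ]))]
top pan_center [(0.95, array([243., 153.]), array([0.625, 0.015, 0.068]))]
scene blue_box_center [(0.71, array([230., 174.]), array([ 0.638, -0.004,  0.09 ])), (0.6, array([241., 232.]), array([0.278, 0.184, 0.09 ]))]
scene black_box_center [(0.66, array([239., 207.]), array([0.532, 0.033, 0.02 ])), (0.51, array([334., 181.]), array([ 0.515, -0.357,  0.02 ]))]
scene pan_center [(0.89, array([231., 185.]), array([0.605, 0.015, 0.068])), (0.27, array([239., 201.]), array([0.481, 0.063, 0.068]))]
diff bbox 233 255 145 164 centre [0.61295106 0.0122406  0.1       ] [0.61730596 0.0120438  0.1       ]
```

```bash
python3 -c "
from station import hand_in
print(hand_in())"
```

```text
the job is handed in; nothing more can be done
None
```

I handed the job in at about 34 s. The scale is level, with the bubble about 0.3 mm from the vial centre. I pressed the zero key to its stop, judged by force because the arm blocked the view; that push peaked at about 48 N at the fingertips. The blue box stands within about 5 mm of the pan's middle, and the black box was not moved.

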